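# Square a printed housing into the measuring corner

### The job

Push the printed rectangular housing (the wide block with a round boss and two lugs on top) along the bench until it sits square in the corner made by the long fence and the stop block that sticks out at one end of the fence, one of its long sides flush along the fence and one end touching the stop. Move it only by pushing on its outer side walls with the fingers: do not grip it, drag it from above, tip it or lift it. Leave every other thing where it is.

Things in the scene. Friction and masses are not known exactly. Their poses are not given: they have to be found in the camera images.
- housing: ivory printed block, 90 mm (its x) by 104 mm (y), upright side walls 28 mm high; on top a boss (30 mm dia, top at 45 mm, at x +12 y -26 mm) and two lugs (top at 46 mm, near x -8, y +12 and +36). Loose, 0.2-0.4 kg, slides at under 6 N (more along the fence). Origin: centre of its underside. x starts within 0.45 rad of world x, in one of two places; the collar is in the other. Either long side, either end may touch
- fence: aluminium bar screwed to the bench, 500 mm long (its y), 26 mm wide, 22 mm high. Origin: middle of its front face (towards the robot), at bench height; x points through the bar, away from the robot: front face at x = 0, bar from x 0 to +26 mm. Does not move
- stop: steel block clamped at the left or right end of the fence: 24 mm wide (y -12 to +12 mm), 22 mm high, sticks out 70 mm from the fence's front face to the robot (x -70 to 0); black knob over the bar, top at 48 mm. Origin: bench height, on the fence's front face line, 225 mm from its middle. Axes as the fence's. Use its face towards the fence's middle. Does not move
- spare_clamp: a clamp with the same black knob at the other end of the fence, sitting on top of the bar only (24 mm wide, 22 to 48 mm above the bench), with no block sticking out: not a stop. Origin as for the stop. Does not move.
- collar: bystander: ivory printed round collar, flange 46 mm diameter, neck 30 mm, 36 mm high, origin at the centre of its underside, loose; stands beside the housing
- gear: bystander: ivory printed spur gear lying flat, 68 mm diameter, 24 mm high, origin at the centre of its underside, loose; left of the work
- caliper: bystander: steel caliper lying flat, 200 mm long along its x, 12 mm high, jaws 50 mm to its -y side, origin at the middle of the beam at bench height, loose; right of the work
- tower: bystander: ivory printed stack of balls on a conical foot, 52 mm diameter, 125 mm high, origin at the centre of its underside, loose; far left
- cup: bystander: ivory printed cup with a handle, 72 mm diameter, 70 mm high, origin at the centre of its underside, loose; far right
- brush: bystander: hand brush lying flat along its x, about 200 mm long, loose; left, near the robot
Mind the look-alikes: they are no part of the job. Leave any brown or red look-alike of the stop alone.

How it is judged:
By the outcome, as a careful person would: the job done as asked, in the order asked, and still so for the second after the job is handed in, with the robot touching nothing.
It also fails if it takes over 64 s, if anything falls off the work surface, if the arm or the gripper's body presses on something with over 40 N, if the wrist force passes 120 N, or if a joint passes its speed limit or range.

### The arm

A 6-joint arm with a two-finger parallel gripper is mounted at the origin on the work surface. World frame = base frame: x ahead of the robot, y to its left, z up, the work surface at z = 0. Lengths are in mm, angles in degrees, forces in N, time in s.
With the tool pointing down it reaches from about 375 to 900 mm from the base axis. Payload 3.1 kg.
Tool frame: the origin (TCP) lies on the mounting face of the last link; the fingertips stand 173 mm ahead of it and the grasp point (between the pads) lies 155 mm ahead of it; y points along the fingers, x is the direction in which the jaws open and shut, and the axes are right-handed (so a half turn about y gives the same grasp; the last joint's range is limited). The gripper opens to 85 mm and grips with 20 to 120 N. Pads are 22 mm wide; open, the fingers measure 114 mm over their backs; the gripper's body (76 mm by 85 mm) begins 54 mm behind the grasp point. The pads swing forward as they close: fully open they stand 13 mm farther back than shut.
Start: joints at [-82.191, 30.224, 82.088, -0, 67.689, -10.227], TCP at [193.539, -594.257, 404.71] pointing down, gripper open.
Joint ranges: [-176.69, 176.69], [-43.24, 126.21], [12.49, 139.97], [-82, 262], [0, 151.66], [-163.58, 163.58]. Speed limits (degrees/s): [159.86, 159.86, 180, 180, 180, 180].

### API

Orientations are given as [roll, pitch, yaw] about the fixed x, y, z axes, in that order (R = Rz(yaw) Ry(pitch) Rx(roll)).
In Python, from plant import telemetry, get_image, get_calibration, r, boxes_of, masks_of gives the robot as it stands.
- The arm moves only by the shell command python3 -m crank 'ROWS' [OPENING] [FORCE]. ROWS is text: rows parted by semicolons, each of 4 numbers parted by spaces: the shift along the tool's x, y, z in m, then the turn about the tool's y in degrees. A call has 1 to 20 rows; each row shifts and turns the commanded pose from where the row before left it, along the tool's axes as they then stand; what a row does not reach is not made up. A row lasts 1/8 s, in which the tool goes at most 62.5 mm and 10.7 degrees, less where a joint would pass 70% of its speed; a pose out of reach is approached as far as the arm can. A call with a gripper value outside its range is refused whole. OPENING is the closure, from 0 (fully open) to 1 (shut), set as the call begins (- or left out, the last holds). The fingers move at their own pace and stop on an object; FORCE is the grip in N (left out, the last holds). Time passes only in rows, so rows that do not move let the fingers close. It gives the time, the measured TCP pose, the force and the opening at its end, in the units of the state.
- telemetry.get_state(): the state, without advancing time (a new reading comes with each control period).
- get_image(name): name is "scene" or "side" or "wrist"; returns (picture, depth): 480x640x3 uint8, red, green, blue; 480x640 float32, mm along the optical axis (not along the pixel's ray), 0 where there is no reading.
- get_calibration(name): a dict with "fx", "fy", "cx", "cy" (pixels), "extrinsics" (4x4, takes a point from world to camera coordinates). Camera axes: x right, y up, looking along -z (the intrinsics and any distortion apply to the point x, -y, -z); pixel columns grow to the right and rows downward; lengths in mm; the calibration is good to about 2 mm. A picture is of the moment at which its call begins: read the wrist's pose just before it. get_calibration takes no time and is no camera call; for the wrist camera it gives the pose at the moment of the call.
- r.sign_off(): hands the job in, once; it reports no verdict.
Trained networks look in the newest picture that a camera, given by its name, has taken for a name from the list of things; names that differ only in an ending like _2 or _b are one class to them, and where a whole thing is asked for, a point or a joint stands for the part that bears it (a point fixed in the world has none). Each returns a list of dicts, best first, with "confidence" (0 to 1); they miss things now and then, are a little off and sometimes report something else, mostly with a low value. They report only what shows in the picture. A call takes as long as a camera call. They do not tell look-alikes from the thing itself.
- boxes_of(query, camera): "rect" ([left, top, right, bottom] in pixels, round what is visible of it).
- masks_of(query, camera): "pixels" (480x640 bool, what is visible of it) and "rect" ([left, top, right, bottom] in pixels, round what is visible of it).
The state is a dict: "t": time; "qpos": joint angles; "qd": joint speeds; "effort": joint torques, N m; "position": TCP position; "eef_rot": TCP orientation; "ft_force": force on the tool from outside, world axes, zero at the start; "torque": the same for the moment, N m; "opening": finger opening in mm.
Only numpy, scipy, OpenCV 4.12 (cv2) and the standard library are available. Lean on these libraries where they do the work, as an engineer would, in place of code of your own. Each camera call takes 0.05 s, during which the arm holds its last target.

## Working session

There is one attempt and no reset: what is moved stays moved. The work goes in short steps, Python scripts to look and compute and a shell command to move; the robot and the scene stay as the last step left them, time stands still between calls to the robot, and variables do not carry over. Pictures are saved under pics/ and viewed, and the job is handed in when it is done.

```bash
ls; mkdir -p pics; python3 - <<'E'
from plant import telemetry, get_image, get_calibration
import cv2
print(telemetry.get_state())
for n in ("scene","side","wrist"):
    im,d=get_image(n); cv2.imwrite(f"pics/{n}0.png",im[:,:,::-1])
    print(n,get_calibration(n))
    import numpy as np; np.savez(f"{n}0.npz",im=im,d=d)
E
```

```text
pics
{'t': 0.0, 'qpos': array([-8.21900810e+01,  3.02793636e+01,  8.21560075e+01,  7.67866957e-04,
        6.76893276e+01, -1.02269193e+01]), 'qd': array([ 0.1199911 ,  0.00145291,  0.04158172, -0.02872591, -0.03063027,
        0.08106159]), 'effort': array([-1.48944127e-04, -4.42346764e+01, -1.78023469e+01, -2.11628935e-04,
        8.54400132e-03,  1.07665454e-05]), 'position': array([ 193.5041868 , -593.93264309,  403.73104734]), 'eef_rot': array([-89.97716159,   0.12259155, -71.96342958]), 'ft_force': array([-0.56391436,  0.30805555,  0.66807272]), 'torque': array([-0.01013538, -0.02481502,  0.00880518]), 'opening': 85.00434970357554}
scene {'fx': 604.0304425868492, 'fy': 604.0304425868492, 'cx': 317.137489791646, 'cy': 227.06176161209282, 'extrinsics': array([[-5.58628870e-01,  8.29409321e-01,  3.73692471e-03,
         2.98687710e+02],
       [-6.92624409e-01, -4.68969825e-01,  5.48031687e-01,
         3.18780052e+02],
       [ 4.56295094e-01,  3.03558037e-01,  8.36449224e-01,
        -1.68200096e+03],
       [ 0.00000000e+00,  0.00000000e+00,  0.00000000e+00,
         1.00000000
[... 235 characters left out ...]
-01, -6.48330883e-01,  7.35381244e-01,
        -1.65529859e+02],
       [-1.96868168e-01,  7.08642958e-01,  6.77545631e-01,
        -1.24622911e+03],
       [ 0.00000000e+00,  0.00000000e+00,  0.00000000e+00,
         1.00000000e+00]])}
wrist {'fx': 415.3247784589409, 'fy': 415.3247784589409, 'cx': 310.9543340797687, 'cy': 238.66888606151468, 'extrinsics': array([[ 3.08941438e-01, -9.51079075e-01, -1.94470274e-03,
        -6.24328402e+02],
       [ 9.17172602e-01,  2.98467382e-01, -2.64029620e-01,
         3.31884134e+01],
       [ 2.51693477e-01,  7.97860625e-02,  9.64512612e-01,
        -3.78507946e+02],
       [ 0.00000000e+00,  0.00000000e+00,  0.00000000e+00,
         1.00000000e+00]])}
```

View pics/scene0.png

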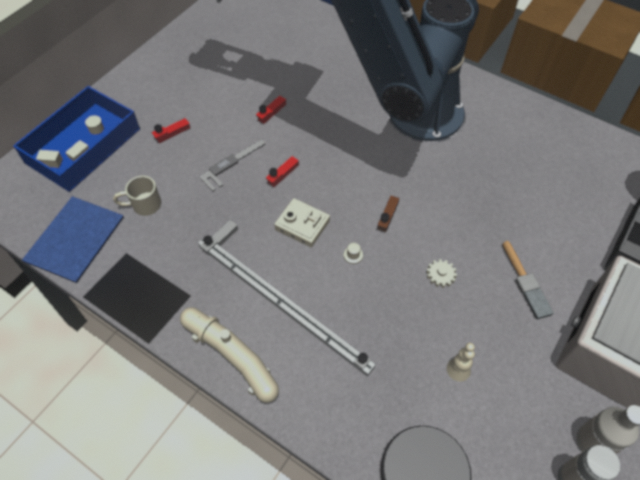

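View pics/side0.png

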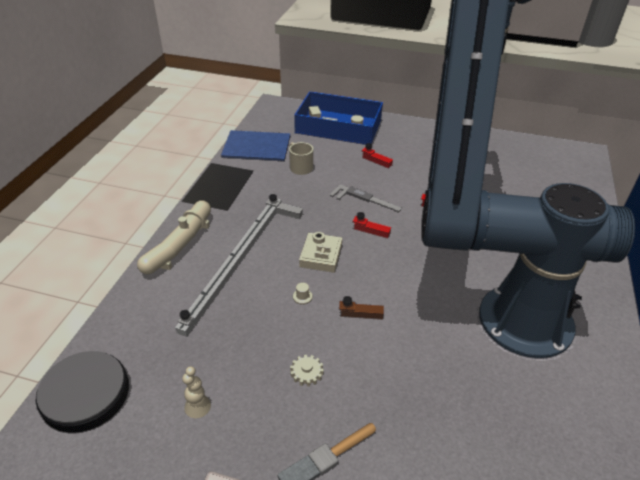

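View pics/wrist0.png

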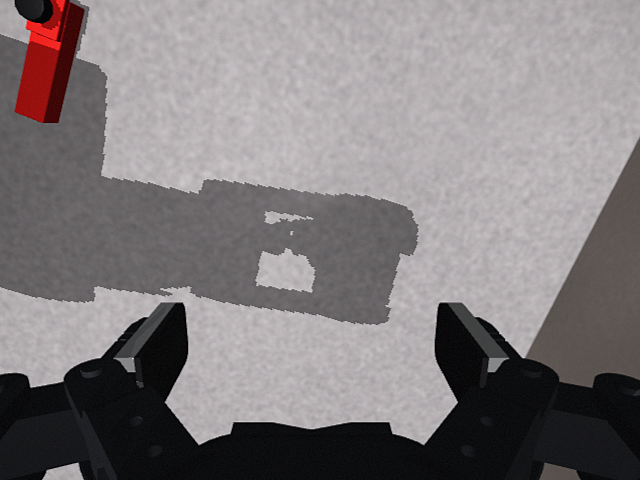

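The scene picture shows:
- **Housing:** ivory block with boss and lugs at scene (303,221).
- **Fence:** runs from (205,245) to (370,365).
- **Stop:** grey block at (222,235), on the robot's right end of the fence.
- **Spare clamp:** at (363,358).
- **Stop look-alikes:** red at (283,171), (270,108) and (170,130); brown at (388,212).
- **Housing look-alikes:** collar (353,252), gear (441,272), and the bits in the blue box. Only (303,221) has a wide rectangular body.

Next I'll localise these.

```bash
cat > h.py <<'E'
import numpy as np, cv2
from plant import telemetry, get_image, get_calibration, boxes_of, masks_of
def cloud(d,c):
    v,u=np.mgrid[0:480,0:640]; d=d.astype(float)
    P=np.stack([(u-c['cx'])/c['fx']*d,-(v-c['cy'])/c['fy']*d,-d],-1)
    E=c['extrinsics']; W=(P-E[:3,3])@E[:3,:3]; W[d<=0]=np.nan
    return W
def proj(p,c):
    q=c['extrinsics'][:3,:3]@np.asarray(p,float)+c['extrinsics'][:3,3]
    return c['cx']+c['fx']*q[0]/-q[2], c['cy']+c['fy']*(-q[1])/-q[2]
def tool():
    s=telemetry.get_state(); return s['t'],s['position'],s['eef_rot'],s['ft_force'],s['opening']
E
python3 - <<'E'
from h import *
np.set_printoptions(precision=1,suppress=True)
for n in ("scene","side"):
    z=np.load(n+"0.npz"); im,d=z['im'],z['d']; c=get_calibration(n); W=cloud(d,c)
    X=W.reshape(-1,3)
    reg=(X[:,0]>350)&(X[:,0]<900)&(abs(X[:,1])<450)
    b=X[reg&(abs(X[:,2])<8)]; print(n,'bench z',np.median(b[:,2]))
    # top-down height map, 1.25mm/px: col=(450-y)/1.25 row=(900-x)
    H=np.zeros((480,720),np.uint8)
    C=np.zeros((480,720,3),np.uint8)
    k=reg
    r=((900-X[k,0])/1.25).astype(int);q=((450-X[k,1])/1.25).astype(int)
    ok=(r>=0)&(r<480)&(q>=0)&(q<720)
    C[r[ok],q[ok]]=im.reshape(-1,3)[k][ok][:,::-1]
    C=cv2.dilate(C,np.ones((3,3)))
    cv2.imwrite(f"pics/top_{n}.png",C)
    for nm in ("housing","fence","stop","collar","spare_clamp"):
        m=masks_of(nm,n)
        for e in m[:4]:
            Q=W[e['pixels']]; Q=Q[~np.isnan(Q[:,0])]
            T=Q[(Q[:,2]>10)]
            print(n,nm,round(e['confidence'],2),e['rect'],np.median(T,0) if len(T) else None,np.percentile(Q[:,2],[5,50,95]))
            if e is m[0]: np.savez(f"m_{n}_{nm}.npz",W=Q)
E
```

```text
scene bench z 0.11984857595838036
scene housing 0.76 [276.5, 197.9, 328.5, 248.8] [509.7 -60.8  29.2] [ 8.3 28.9 45.6]
scene stop 0.85 [266.5, 154.7, 302.9, 190.2] [ 406.2 -194.1   22.5] [-0.7 20.8 47.4]
scene stop 0.81 [256.9, 96.1, 287.1, 125.7] [ 250.1 -347.3   22.7] [-0.9 20.5 47.3]
scene stop 0.76 [154.3, 117.8, 191.6, 145.6] [ 462.7 -526.5   21.8] [ 0.3 20.  45.6]
scene stop 0.73 [200.6, 220.6, 239.7, 249.8] [ 648.  -202.2   23. ] [ 6.1 22.4 48.1]
scene collar 0.89 [344.3, 240.4, 364.1, 266.1] [510.8  85.2  33.4] [ 3.2 20.1 39.4]
scene spare_clamp 0.57 [356.3, 352.2, 370.6, 366.1] [726.7 240.8  44.3] [24.4 43.9 50.8]
side bench z -0.09797273196949925
side housing 0.58 [301.5, 232.2, 340.1, 273.5] [499.  -54.5  29.3] [ 7.4 29.1 45. ]
side fence 0.61 [177.3, 205.4, 276.1, 334.1] [702.5  60.2  21.2] [ 0.5 20.3 24.6]
side stop 0.98 [268.0, 193.4, 303.9, 214.7] [ 650.2 -202.6   22.4] [ 2.2 21.2 47.1]
side stop 0.84 [352.9, 213.8, 390.8, 240.2] [ 409.4 -195.6   22.2] [ 4.7 20.9 47.7]
side stop 0.81 [361.8, 143.5, 393.7, 167.5] [ 461.6 -527.8   21.9] [-0.  18.9 43.7]
side stop 0.62 [336.1, 293.1, 382.5, 322.4] [369.2  96.   22.6] [ 5.  21.7 47.4]
side collar 0.84 [293.2, 279.3, 312.2, 307.1] [502.4  85.9  32.5] [ 3.1 17.3 37.4]
side spare_clamp 0.59 [181.6, 310.6, 192.0, 326.3] [718.7 241.9  38.5] [24.9 38.4 49.6]
```

```bash
cat >> h.py <<'E'
def fit_housing(Q):
    T=Q[(Q[:,2]>25)&(Q[:,2]<32)][:,:2].astype(np.float32)
    from scipy.optimize import minimize
    r=cv2.minAreaRect(T); box=cv2.boxPoints(r)
    return r,box
E
python3 - <<'E'
from h import *
np.set_printoptions(precision=1,suppress=True)
for n in ("scene","side"):
    Q=np.load(f"m_{n}_housing.npz")['W']; r,b=fit_housing(Q); print(n,r,b.tolist(), len(Q))
    bo=Q[Q[:,2]>38]; 
    print('high', bo.mean(0),len(bo))
    from scipy.cluster.vq import kmeans2
    cc,l=kmeans2(bo[:,:2],2,seed=1,minit='++'); print(cc,np.bincount(l))
    z=np.load(n+"0.npz"); W=cloud(z['d'],get_calibration(n)).reshape(-1,3)
    # fence top pts
    k=(W[:,2]>18)&(W[:,2]<25)&(W[:,0]>620)&(W[:,0]<800)&(W[:,1]>-300)&(W[:,1]<320)
    F=W[k][:,:2]
    k2=(F[:,1]>-170)
    vx,vy,x0,y0=cv2.fitLine(F[k2].astype(np.float32),cv2.DIST_HUBER,0,.01,.01).ravel()
    if vy<0: vx,vy=-vx,-vy
    t=(F-[x0,y0])@[vx,vy]; s=(F-[x0,y0])@[vy,-vx]
    k3=abs(s)<16
    print('fence dir deg',np.degrees(np.arctan2(-vx,vy)),'s pct',np.percentile(s[k3],[1,3,50,97,99]),'t',t[k3].min(),t[k3].max(),(x0,y0))
    # stop pts
    S=(s<-20)&(s>-80)
    print('stop s',np.percentile(s[S],[2,98]),'t',np.percentile(t[S],[2,50,98]))
    for side in (-13,0,13): pass
E
```

```text
scene ((502.39215087890625, -65.33953094482422), (92.9769058227539, 106.21221160888672), 4.649640083312988) [[451.7518005371094, -16.176664352416992], [460.3616027832031, -122.03933715820312], [553.032470703125, -114.50239562988281], [544.4227294921875, -8.639724731445312]] 1634
high [505.8 -68.3  44.3] 223
[[516.4 -89.8]
 [493.  -42.2]] [122 101]
fence dir deg -5.6562815 s pct [-13.8 -12.8   0.2  12.6  13.1] t -282.8860955390082 216.8592949037315 (np.float32(704.1025), np.float32(48.29173))
stop s [-58.3 -21.3] t [-269.8 -256.3 -245.4]
side ((501.8177490234375, -68.64520263671875), (90.5015640258789, 108.77273559570312), 3.8673486709594727) [[453.0018310546875, -17.434696197509766], [460.33819580078125, -125.95974731445312], [550.6336669921875, -119.855712890625], [543.2973022460938, -11.330657958984375]] 1324
high [502.4 -65.5  43.8] 195
[[515.4 -91.8]
 [491.7 -43.9]] [ 88 107]
fence dir deg -5.208071 s pct [-13.  -12.2  -0.   13.5  14.7] t -299.6281179351092 203.86865388377063 (np.float32(704.2388), np.float32(60.426186))
stop s [-59.7 -22.1] t [-285.9 -268.9 -257.6]
```

```bash
python3 - <<'E'
import cv2
im=cv2.imread("pics/scene0.png")[140:300,180:400]; cv2.imwrite("pics/crop0.png",cv2.resize(im,None,fx=3.5,fy=3.5,interpolation=cv2.INTER_CUBIC))
E
```

```text
(no output)
```

View pics/crop0.png

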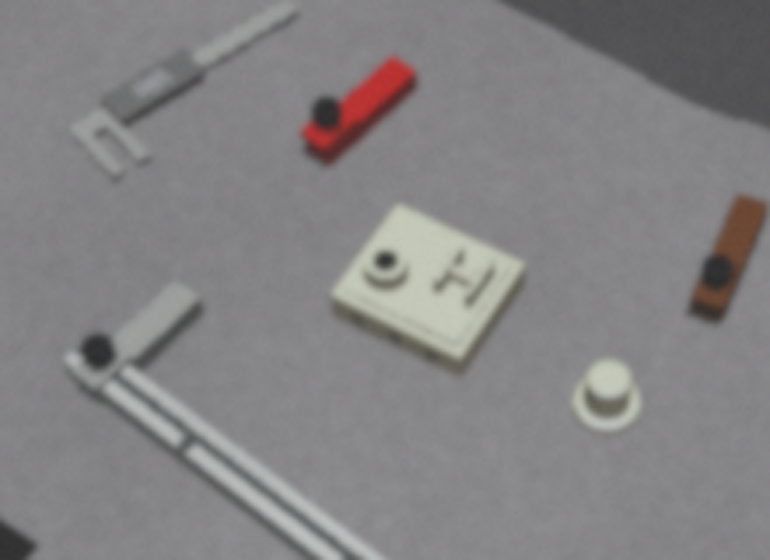

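Close crop confirms the housing (boss plus two lugs at scene (303,221)); the stop is the grey block on the fence's right end. In the fence frame, s is along the fence normal and t along the fence:

| Thing | s (mm) | t (mm) |
|---|---|---|
| Fence face | ≈683 | – |
| Stop face | – | ≈-132 |
| Housing centre | 506 | -19 |

The housing is turned about +10° relative to the fence. I'll turn the tool square with the fence and move behind the housing at height.

```bash
python3 -m crank '0 0 0 7.8; 0 0 0 7.8; 0 0 0 7.8; -0.046 0 0.015 0; -0.046 0 0.015 0; -0.046 0 0.015 0; -0.046 0 0.015 0; -0.046 0 0.015 0; -0.046 0 0.015 0; -0.046 0 0.015 0; -0.046 0 0.015 0; -0.046 0 0.015 0; -0.046 0 0.015 0; -0.046 0 0.015 0; -0.046 0 0.011 0; 0 0 0 0' 0.3
python3 - <<'E'
from h import *
np.set_printoptions(precision=1,suppress=True)
print(tool())
c=get_calibration("wrist"); im,d=get_image("wrist"); np.savez("w1.npz",im=im,d=d,E=c['extrinsics']); cv2.imwrite("pics/w1.png",im[:,:,::-1])
E
```

```text
t: 2.65
position: [420.6, -58.5, 404.9]
eef_rot: [-90.0, 0.0, -95.0]
ft_force: [-0.6, -0.4, -0.1]
opening: 60.0
(2.65, array([420.6, -58.5, 404.9]), array([-90.,   0., -95.]), array([-0.6, -0.4, -0.1]), 59.95821920531549)
```

View pics/w1.png

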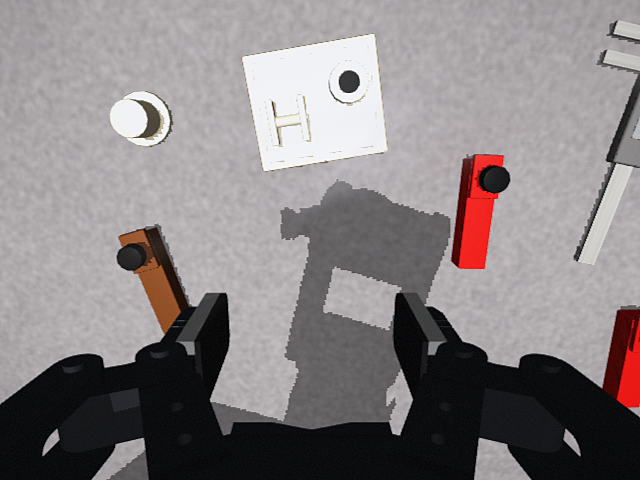

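The wrist view shows the housing at (315,102), collar at (143,119), brown look-alike at (150,260) and red look-alike at (480,210). I'll refine the housing pose from this closer view, then descend.

```bash
python3 - <<'E'
from h import *
z=np.load("w1.npz"); c=get_calibration("wrist"); W=cloud(z['d'],c)
Q=W[40:180,230:400].reshape(-1,3); Q=Q[~np.isnan(Q[:,0])]
k=(Q[:,2]>24)
T=Q[(Q[:,2]>25)&(Q[:,2]<32)][:,:2].astype(np.float32)
r=cv2.minAreaRect(T); print(r,cv2.boxPoints(r))
B=W.reshape(-1,3); B=B[abs(B[:,2])<10]; print(np.median(B[:,2]))
E
```

```text
((502.7470703125, -71.52955627441406), (90.02863311767578, 103.95323944091797), 3.920275926589966) [[ 454.28452   -22.752108]
 [ 461.39163  -126.46211 ]
 [ 551.2096   -120.30701 ]
 [ 544.10254   -16.597   ]]
-0.5782260219661186
```

```bash
python3 -m crank '0.005 0.05 0 0.4; 0 0.055 0 0; 0 0.055 0 0; 0 0.040 0 0; 0 0.015 0 0; 0 0.008 0 0; 0 0 0 0'
python3 - <<'E'
from h import *
c=get_calibration("side"); im,d=get_image("side"); cv2.imwrite("pics/s2.png",cv2.resize(im[180:340,220:460,::-1],None,fx=3,fy=3))
c=get_calibration("wrist"); im,d=get_image("wrist"); cv2.imwrite("pics/w2.png",im[:,:,::-1])
E
```

```text
t: 3.58
position: [420.0, -66.9, 181.6]
eef_rot: [-90.0, -0.0, -95.8]
ft_force: [0.6, 0.0, -0.9]
opening: 59.7
```

View pics/s2.png

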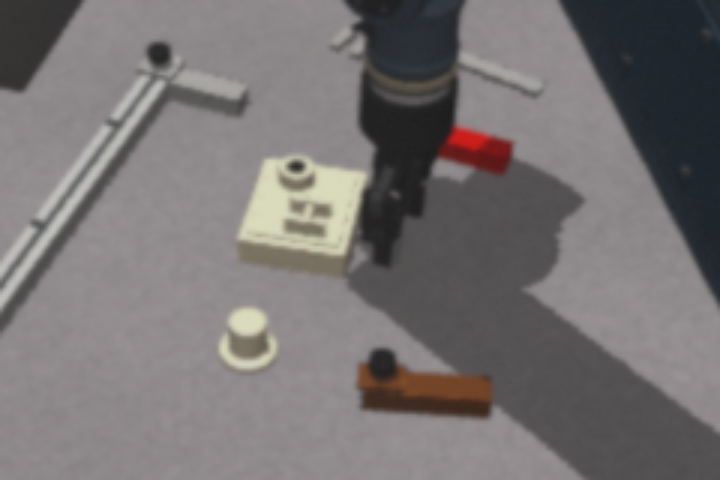

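View pics/w2.png

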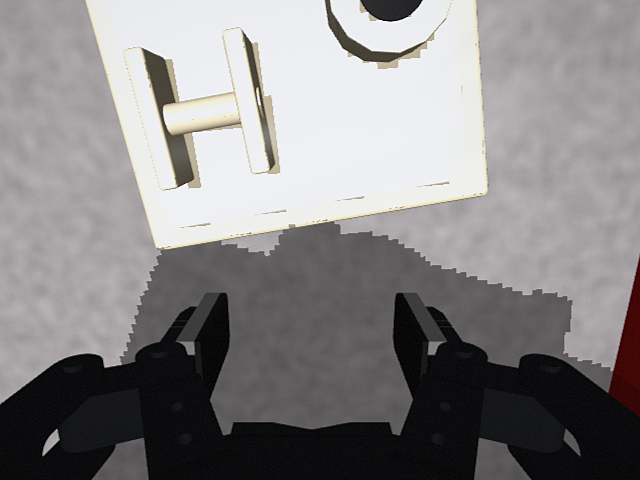

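Fingers are about 20 mm behind the near wall and low. Push slowly towards the fence and check midway.

```bash
python3 -m crank '0 0 0.008 -0.3; 0 0 0.006 0; 0 0 0.005 0; 0 0 0.005 0; 0 0 0.006 0; 0 0 0.006 0; 0 0 0.006 0; 0 0 0.006 0; 0 0 0.006 0; 0 0 0.006 0; 0 0 0.006 0; 0 0 0.006 0; 0 0 0.006 0; 0 0 0.006 0; 0 0 0.006 0; 0 0 0.006 0; 0 0 0.004 0; 0 0 0 0'
cat >> h.py <<'E'
a=np.radians(-5.43); N=np.array([np.cos(a),np.sin(a)]); F=np.array([-np.sin(a),np.cos(a)])
def st(p): return np.array([N@p[:2],F@p[:2]])
def look(name,tag,crop=None):
    c=get_calibration(name); im,d=get_image(name); np.savez(tag+".npz",im=im,d=d,E=c['extrinsics'])
    cv2.imwrite(f"pics/{tag}.png",im[:,:,::-1]); return im,d,c,cloud(d,c)
E
python3 - <<'E'
from h import *
np.set_printoptions(precision=1,suppress=True)
print(tool(),st(tool()[1]))
look("wrist","w3")
im,d,c,W=look("scene","s3")
cv2.imwrite("pics/s3c.png",cv2.resize(im[140:300,180:400,::-1],None,fx=3.5,fy=3.5,interpolation=cv2.INTER_CUBIC))
E
```

```text
t: 5.92
position: [520.0, -75.8, 181.8]
eef_rot: [-89.9, -0.0, -95.5]
ft_force: [0.2, -0.5, 0.3]
opening: 59.6
(5.925, array([520. , -75.8, 181.8]), array([-89.9,  -0. , -95.5]), array([ 0.2, -0.5,  0.3]), 59.60662063507822) [524.8 -26.2]
```

View pics/w3.png

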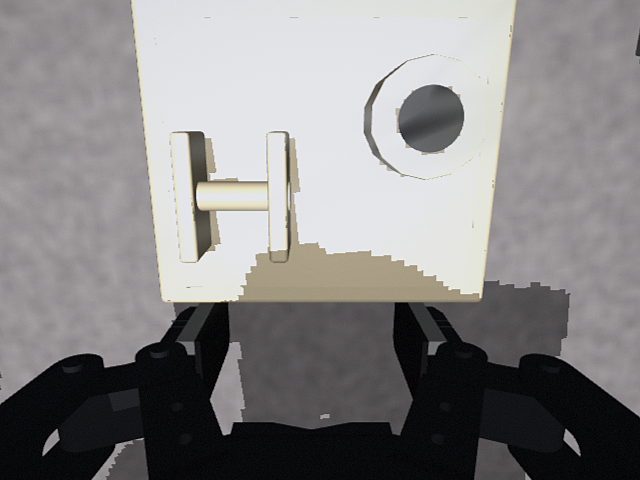

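View pics/s3c.png

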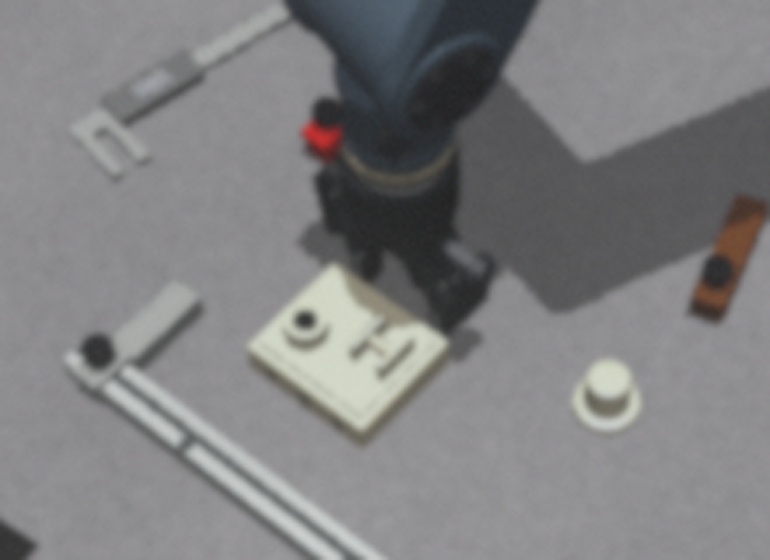

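Near wall is now flush on both fingers (edge at row ~300 in the wrist view, parallel to the jaws). Check the numbers.

```bash
python3 - <<'E'
from h import *
np.set_printoptions(precision=1,suppress=True)
c=get_calibration("scene"); z=np.load("s3.npz"); W=cloud(z['d'],c).reshape(-1,3)
k=(W[:,2]>24)&(W[:,2]<33)&(W[:,0]>500)&(W[:,0]<660)&(W[:,1]>-170)&(W[:,1]<0)
im=z['im'].reshape(-1,3); k&=im.min(1)>110
r=cv2.minAreaRect(W[k][:,:2].astype(np.float32)); print(r,st(r[0]))
z=np.load("w3.npz"); c=get_calibration("wrist"); W=cloud(z['d'],c)[:305].reshape(-1,3)
k=(W[:,2]>25)&(W[:,2]<32)
P=np.array([st(p) for p in W[k][::7]]); print('s,t min/max',P.min(0),P.max(0),tool()[1])
h=P[:,0]; e=[(lo,P[(P[:,1]>lo)&(P[:,1]<lo+8),0].min()) for lo in range(-76,20,12)]; print(e)
E
```

```text
((576.4462890625, -80.64845275878906), (105.15564727783203, 93.29387664794922), 86.11521911621094) [581.5 -25.7]
s,t min/max [535.9 -81.5] [624.5  22.4] [519.6 -75.7 181.8]
[(-76, np.float64(537.2607101077285)), (-64, np.float64(535.872494321831)), (-52, np.float64(537.1585696797931)), (-40, np.float64(537.3284221535546)), (-28, np.float64(537.1674521126531)), (-16, np.float64(537.2533621526601)), (-4, np.float64(536.1080084180704)), (8, np.float64(536.4319883593702))]
```

```bash
python3 -m crank '0 0 0.004 0; 0 0 0.006 0; 0 0 0.006 0; 0 0 0.006 0; 0 0 0.006 0; 0 0 0.006 0; 0 0 0.006 0; 0 0 0.005 0; 0 0 0.002 0; 0 0 0 0; 0 0 -0.006 0; 0 0 -0.02 0; 0 0 -0.03 0; 0 -0.06 -0.02 0; 0 -0.06 0 0; 0 -0.06 0 0; 0 0 0 0'
python3 - <<'E'
from h import *
np.set_printoptions(precision=1,suppress=True)
print(tool()[1],st(tool()[1]))
im,d,c,W=look("wrist","w4"); W=W[:400]
Q=W.reshape(-1,3); k=(Q[:,2]>25)&(Q[:,2]<32)
k&=(abs(Q[:,0]-630)<75)&(abs(Q[:,1]+85)<75)
r=cv2.minAreaRect(Q[k][:,:2].astype(np.float32)); print(r,st(r[0]))
E
```

```text
t: 8.15
position: [491.7, -73.2, 365.6]
eef_rot: [-89.4, -0.2, -95.5]
ft_force: [-0.1, -0.6, -0.9]
opening: 60.0
[491.7 -73.2 365.6] [496.4 -26.4]
((610.308837890625, -87.74593353271484), (104.0305404663086, 64.24522399902344), 84.50857543945312) [615.9 -29.6]
```

View pics/w4.png

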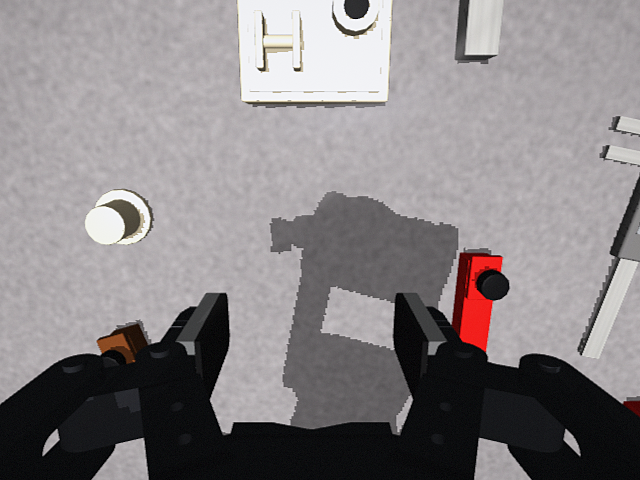

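Housing is square, about 9 mm short of the fence (near edge at row 103, stop corner at (478,55)). Now go round to its left end, turn the tool 90° and push it along towards the stop.

```bash
python3 -m crank '-0.027 0 0.042 0; -0.027 0 0.042 0; -0.028 0 0.042 0; 0 0 0 -10; 0 0 0 -10; 0 0 0 -10; 0 0 0 -10; 0 0 0 -10; 0 0 0 -10; 0 0 0 -10; 0 0 0 -10; 0 0 0 -10; 0 0 0 0; 0 0 0 0'
python3 - <<'E'
from h import *
np.set_printoptions(precision=1,suppress=True)
print(tool()[1],tool()[2],st(tool()[1]))
im,d,c,W=look("wrist","w5")
Q=W.reshape(-1,3); k=(Q[:,2]>25)&(Q[:,2]<32)
k&=(abs(Q[:,0]-630)<75)&(abs(Q[:,1]+85)<75)
if k.sum()>50:
  r=cv2.minAreaRect(Q[k][:,:2].astype(np.float32)); print(r,st(r[0]))
im,d,c,W=look("side","s5"); Q=W.reshape(-1,3); k=(Q[:,2]>25)&(Q[:,2]<32)
k&=(abs(Q[:,0]-630)<75)&(abs(Q[:,1]+85)<75)
r=cv2.minAreaRect(Q[k][:,:2].astype(np.float32)); print(r,st(r[0]))
E
```

```text
t: 9.95
position: [623.7, -3.3, 359.6]
eef_rot: [-90.0, 0.2, -5.6]
ft_force: [0.1, 0.5, -0.5]
opening: 59.5
[623.7  -3.3 359.6] [-90.    0.2  -5.6] [621.2  55.7]
((622.3255004882812, -88.52478790283203), (104.30782318115234, 90.01791381835938), 84.43408966064453) [627.9 -29.2]
((637.4489135742188, -81.99288177490234), (148.66302490234375, 123.84886169433594), 86.38141632080078) [642.3 -21.3]
```

View pics/w5.png

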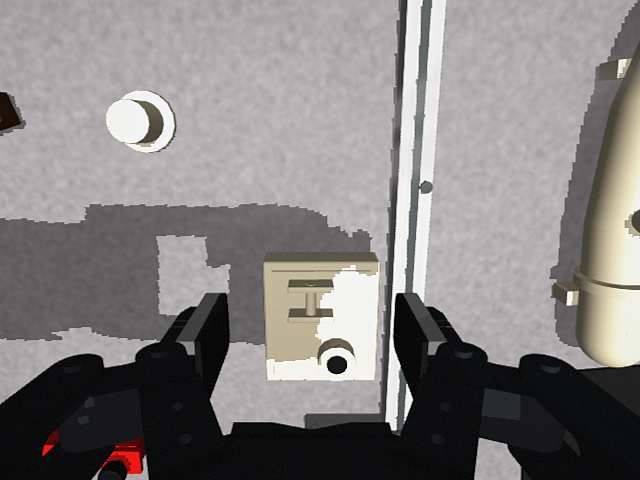

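View pics/s5.png

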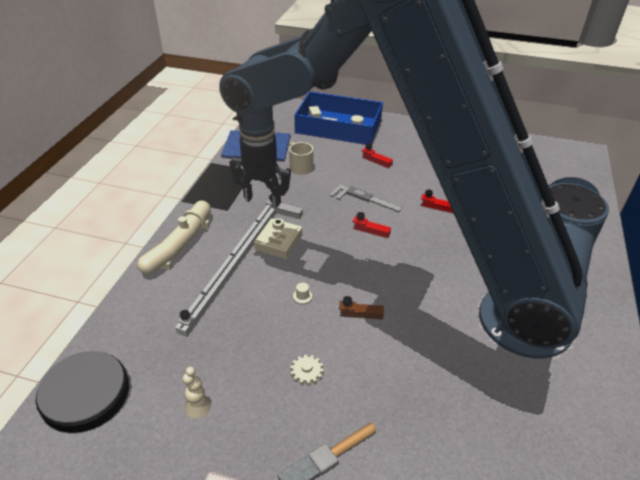

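```bash
python3 - <<'E'
from h import *
np.set_printoptions(precision=2,suppress=True)
c=get_calibration("wrist"); z=np.load("w5.npz"); W=cloud(z['d'],c)
L=[]
for v in list(range(2,235,4))+list(range(385,412,2)):
    row=W[v,330:470]; k=(row[:,2]>18)&(row[:,2]<26)
    if k.sum()>5: L.append(row[k][0][:2])
L=np.array(L); p=cv2.fitLine(L.astype(np.float32),cv2.DIST_HUBER,0,.01,.01).ravel(); print('front edge dir',np.degrees(np.arctan2(-p[0],p[1])), st(p[2:]),len(L)); print((st(L.T[:2]) if 0 else np.array([st(l) for l in L]))[::5])
E
```

```text
front edge dir -5.4317393 [685.08  81.13] 73
[[ 685.04  201.84]
 [ 684.9   189.51]
 [ 685.22  176.76]
 [ 685.08  164.01]
 [ 685.47  151.26]
 [ 685.14  138.05]
 [ 685.15  124.35]
 [ 684.99  110.34]
 [ 685.15   95.93]
 [ 685.13   81.68]
 [ 685.16   66.06]
 [ 685.18   50.54]
 [ 685.33  -94.01]
 [ 684.98 -104.16]
 [ 684.9  -112.27]]
```

```bash
python3 -m crank '0.004 0.05 0 -0.2; 0 0.055 0 0; 0 0.045 0 0; 0 0.018 0 0; 0 0.010 0 0; 0 0 0 0; 0 0 -0.010 0; 0 0 -0.005 0; 0 0 -0.005 0; 0 0 -0.005 0; 0 0 -0.006 0; 0 0 -0.006 0; 0 0 -0.006 0; 0 0 -0.006 0; 0 0 -0.006 0; 0 0 -0.006 0; 0 0 -0.003 0; 0 0 0 0'
python3 - <<'E'
from h import *
np.set_printoptions(precision=1,suppress=True)
print(tool(),st(tool()[1]))
im,d,c,W=look("wrist","w6")
im,d,c,W=look("scene","s6"); cv2.imwrite("pics/s6c.png",cv2.resize(im[160:320,160:380,::-1],None,fx=3.5,fy=3.5,interpolation=cv2.INTER_CUBIC))
E
```

```text
t: 12.3
position: [622.1, -67.9, 182.9]
eef_rot: [-90.0, 0.0, -5.3]
ft_force: [0.0, 0.2, 0.4]
opening: 59.7
(12.3, array([622.1, -67.9, 182.9]), array([-90. ,   0. ,  -5.3]), array([0. , 0.2, 0.4]), 59.67265098810765) [625.7  -8.7]
```

View pics/w6.png

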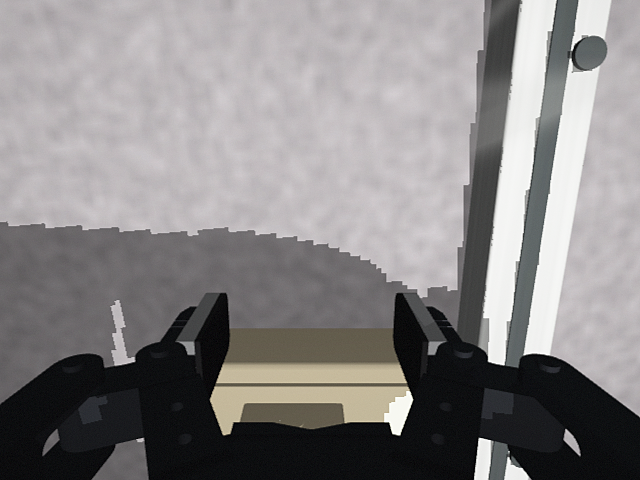

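View pics/s6c.png

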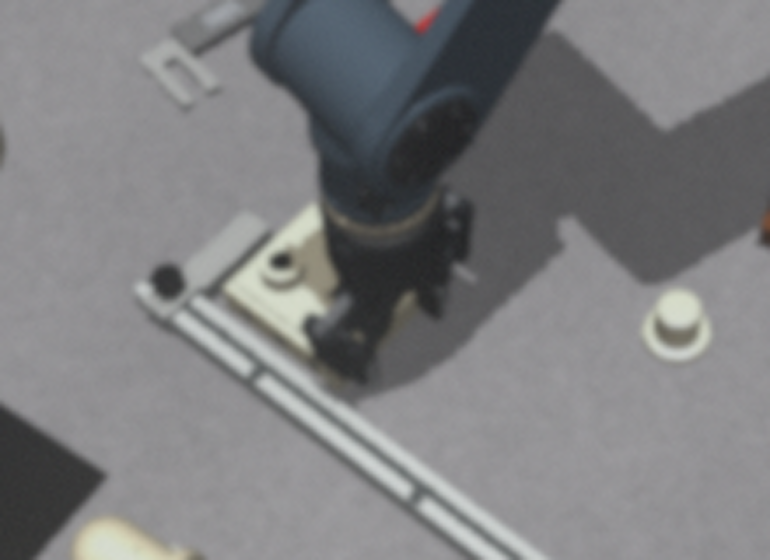

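Housing moved along squarely; ~7 mm remains to the stop. Creep with force checks.

```bash
python3 -m crank '0 0 -0.002 0; 0 0 -0.001 0; 0 0 -0.001 0; 0 0 -0.001 0; 0 0 -0.0005 0; 0 0 0 0'; python3 -m crank '0 0 -0.001 0; 0 0 -0.0005 0; 0 0 0 0'
```

```text
t: 13.15
position: [621.6, -73.0, 183.0]
eef_rot: [-90.0, -0.0, -5.3]
ft_force: [-0.2, 0.7, -0.0]
opening: 59.8
t: 13.52
position: [621.5, -74.4, 183.0]
eef_rot: [-90.0, -0.0, -5.3]
ft_force: [-0.1, 0.5, -0.2]
opening: 59.8
```

```bash
for i in 1; do python3 -m crank '0 0 -0.001 0; 0 0 0 0' ; done; python3 -m crank '0 0 -0.001 0; 0 0 0 0'
```

```text
t: 13.78
position: [621.4, -75.5, 183.0]
eef_rot: [-90.0, -0.0, -5.3]
ft_force: [-0.1, 0.6, -0.5]
opening: 59.8
t: 14.02
position: [621.3, -76.5, 183.0]
eef_rot: [-90.0, -0.0, -5.3]
ft_force: [-0.3, 1.4, -0.6]
opening: 59.7
```

```bash
python3 -m crank '0 0 -0.001 0; 0 0 0 0'; python3 -m crank '0 0 -0.001 0; 0 0 0 0'
```

```text
t: 14.28
position: [621.2, -77.4, 183.0]
eef_rot: [-90.0, -0.0, -5.3]
ft_force: [-0.1, 0.3, -0.4]
opening: 59.8
t: 14.52
position: [621.1, -78.5, 183.0]
eef_rot: [-90.0, 0.0, -5.3]
ft_force: [-0.0, 1.1, 0.7]
opening: 59.8
```

```bash
python3 -m crank '0 0 -0.001 0; 0 0 0 0'; python3 -m crank '0 0 -0.001 0; 0 0 0 0';python3 - <<'E'
from h import *
im,d,c,W=look("scene","s7"); cv2.imwrite("pics/s7c.png",cv2.resize(im[200:280,180:290,::-1],None,fx=7,fy=7,interpolation=cv2.INTER_CUBIC))
E
```

```text
t: 14.78
position: [621.1, -79.0, 183.0]
eef_rot: [-90.0, -0.0, -5.3]
ft_force: [0.9, 2.1, 0.9]
opening: 59.6
t: 15.02
position: [621.0, -79.3, 183.0]
eef_rot: [-89.9, -0.0, -5.3]
ft_force: [1.1, 5.4, 0.4]
opening: 59.6
```

View pics/s7c.png

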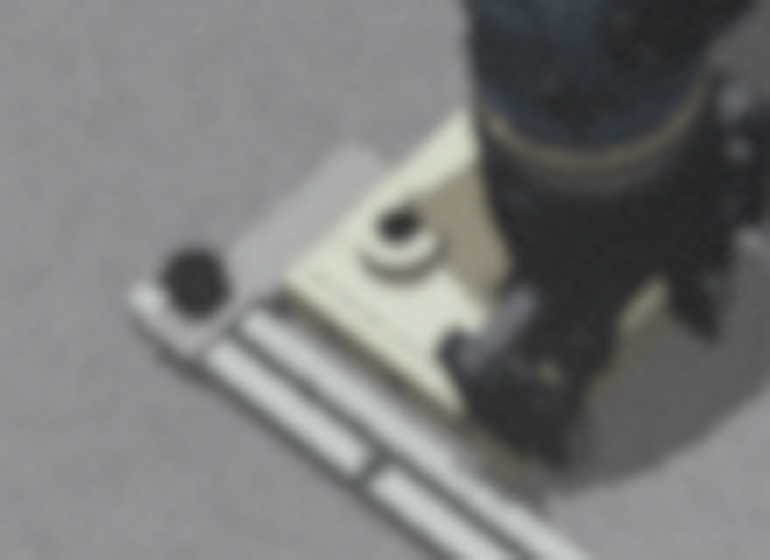

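Force jumps to 5 N with the tool lagging, and the housing end meets the stop in the picture (housing edge against the grey block around crop (320,230)). One more mm of press, then retreat and go round to the near side.

```bash
python3 -m crank '0 0 -0.001 0; 0 0 0 0; 0 0 0 0'; python3 -m crank '0 0 0.005 0; 0 0 0.02 0; 0 -0.055 0 0; 0 -0.06 0 0; 0 -0.055 0 0; -0.04 0 -0.043 0; -0.04 0 -0.043 0; 0 0 0 10; 0 0 0 10; 0 0 0 10; 0 0 0 10; 0 0 0 10; 0 0 0 10; 0 0 0 10; 0 0 0 10; 0 0 0 10; 0 0 0 0; 0 0 0 0'
python3 - <<'E'
from h import *
np.set_printoptions(precision=1,suppress=True)
print(tool(),st(tool()[1]))
im,d,c,W=look("wrist","w8")
Q=W.reshape(-1,3); k=(Q[:,2]>25)&(Q[:,2]<32)
P=np.array([st(p) for p in Q]); k&=(abs(P[:,0]-630)<75)&(abs(P[:,1]+80)<75)
if k.sum()>50:
  r=cv2.minAreaRect(P[k].astype(np.float32)); print(r)
E
```

```text
t: 15.45
position: [621.0, -79.5, 183.1]
eef_rot: [-89.8, -0.0, -5.3]
ft_force: [1.3, 8.4, 1.6]
opening: 59.8
t: 17.7
position: [535.6, -134.4, 353.0]
eef_rot: [-90.0, -0.0, -95.1]
ft_force: [1.0, 0.5, 0.7]
opening: 59.7
(17.7, array([ 535.6, -134.4,  353. ]), array([-90. ,  -0. , -95.1]), array([1. , 0.5, 0.7]), 59.726715784511406) [545.9 -83.1]
((637.07958984375, -92.77848052978516), (106.27347564697266, 124.86307525634766), 0.29090815782546997)
```

View pics/w8.png

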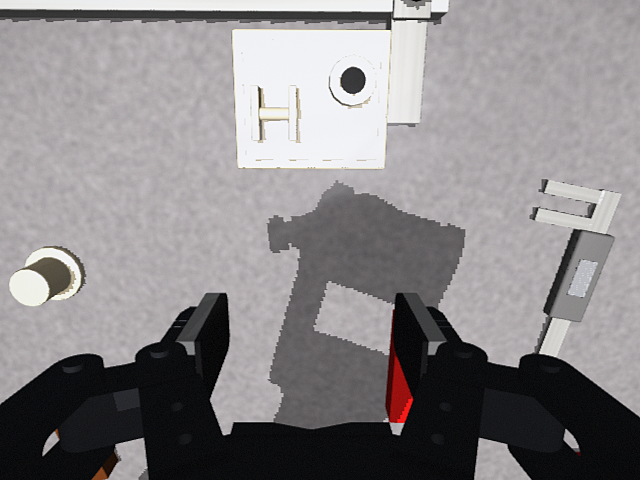

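Housing now touches the stop at (388,90), with a ~10 mm gap to the fence. Before descending, check that the red look-alike at (398,370) is clear of the fingers.

```bash
python3 - <<'E'
from h import *
np.set_printoptions(precision=1,suppress=True)
for f,n in (("scene0","scene"),("side0","side")):
    z=np.load(f+".npz"); W=cloud(z['d'],get_calibration(n)).reshape(-1,3); im=z['im'].reshape(-1,3).astype(int)
    k=(im[:,0]>120)&(im[:,1]<60)&(W[:,2]>12)&(W[:,0]>340)&(W[:,1]>-300)
    P=np.array([st(p) for p in W[k]]); print(P.min(0),P.max(0))
z=np.load("w8.npz"); W=cloud(z['d'],get_calibration("wrist")).reshape(-1,3)
P=np.array([st(p) for p in W]); k=(W[:,2]>25)&(W[:,2]<30)&(P[:,0]>570)&(P[:,0]<678)&(P[:,1]<-15)&(P[:,1]>-140)
print(cv2.minAreaRect(P[k].astype(np.float32)))
E
```

```text
[ 369.9 -170.8] [ 469.1 -145.3]
[ 367.8 -174.8] [ 464.9 -146.8]
((628.709228515625, -82.63664245605469), (89.57809448242188, 104.2351303100586), 0.25694918632507324)
```

```bash
python3 -m crank '0 0.05 0 0.3; 0 0.055 0 0; 0 0.04 0 0; 0 0.016 0 0; 0 0.010 0 0; 0 0 0 0; 0 0 0.010 0; 0 0 0.006 0; 0 0 0.004 0; 0 0 0.004 0; 0 0 0.003 0; 0 0 0.003 0; 0 0 0.001 0; 0 0 0 0'; python3 -m crank '0 0 0.002 0; 0 0 0.001 0; 0 0 0 0'
```

```text
t: 19.5
position: [566.3, -137.6, 181.8]
eef_rot: [-90.0, 0.0, -95.6]
ft_force: [-0.5, 1.3, 0.0]
opening: 59.8
t: 19.88
position: [569.6, -138.1, 182.0]
eef_rot: [-90.0, -0.0, -95.6]
ft_force: [-0.2, 0.2, -0.5]
opening: 59.6
```

```bash
python3 -m crank '0 0 0.001 0; 0 0 0.001 0; 0 0 0 0';python3 -m crank '0 0 0.001 0; 0 0 0 0'
```

```text
t: 20.25
position: [571.6, -138.3, 182.1]
eef_rot: [-90.0, -0.0, -95.6]
ft_force: [-0.1, -0.7, -0.3]
opening: 60.1
t: 20.5
position: [572.5, -138.4, 182.0]
eef_rot: [-90.0, -0.0, -95.6]
ft_force: [-0.6, 0.4, -0.2]
opening: 59.6
```

```bash
python3 -m crank '0 0 0.001 0; 0 0 0 0';python3 -m crank '0 0 0.001 0; 0 0 0 0'; python3 -m crank '0 0 0.001 0; 0 0 0 0'
```

```text
t: 20.75
position: [572.9, -138.5, 182.0]
eef_rot: [-90.1, 0.0, -95.6]
ft_force: [-2.8, -0.4, 1.8]
opening: 59.5
t: 21.0
position: [573.3, -138.5, 181.9]
eef_rot: [-90.2, 0.0, -95.5]
ft_force: [-5.7, -1.7, 3.6]
opening: 59.4
t: 21.25
position: [573.6, -138.5, 181.9]
eef_rot: [-90.3, 0.1, -95.5]
ft_force: [-8.3, -0.8, 5.4]
opening: 60.1
```

Firm contact with the fence (8 N). One more mm, then back off and inspect.

```bash
python3 -m crank '0 0 0.001 0; 0 0 0.001 0; 0 0 0 0; 0 0 0 0'; python3 -m crank '0 0 -0.005 0; 0 0 -0.025 0; 0 -0.03 -0.03 0; 0 -0.06 0 0; 0 -0.06 0 0; 0 -0.02 0 0; 0 0 0 0; 0 0 0 0'
cat > chk.py <<'E'
from h import *
import sys
np.set_printoptions(precision=2,suppress=True)
tag=sys.argv[1]
print(tool(),st(tool()[1]))
im,d,c,W=look("wrist",tag)
P=np.stack([W[...,:2]@N,W[...,:2]@F],-1); Z=W[...,2]
# housing edges vs fence front edge and stop edge, per scanline
k=(Z>25)&(Z<30)&(P[...,0]>560)&(P[...,0]<690)&(P[...,1]<-10)&(P[...,1]>-142)
print(cv2.minAreaRect(P[k].astype(np.float32)))
cv2.imwrite(f"pics/{tag}c.png",cv2.resize(im[0:200,200:460,::-1],None,fx=3,fy=3,interpolation=cv2.INTER_CUBIC))
H=k
print('housing s,t',np.percentile(P[k],[.3,99.7],axis=0))
f=(Z>18)&(Z<24)&(P[...,0]>670)&(P[...,1]>-20)&(P[...,1]<120); print('fence front s',np.percentile(P[f][:,0],[.5,2]) if f.any() else None)
s=(Z>18)&(Z<24)&(P[...,0]>612)&(P[...,0]<668)&(P[...,1]<-120)&(P[...,1]>-170); print('stop t',np.percentile(P[s][:,1],[1,50,99]))
for a,b in((590,610),(610,630),(630,650),(650,670)):
    q=k&(P[...,0]>a)&(P[...,0]<b); print('end t at s',a,np.percentile(P[q][:,1],[.5,99.5]))
for a in range(-130,-35,20):
    q=k&(P[...,1]>a)&(P[...,1]<a+20); print('s at t',a,np.percentile(P[q][:,0],[.5,99.5]))
E
python3 chk.py w9
```

```text
t: 21.75
position: [574.3, -138.5, 181.7]
eef_rot: [-90.6, 0.1, -95.5]
ft_force: [-11.2, -1.5, 6.2]
opening: 59.4
t: 22.75
position: [517.6, -132.8, 351.1]
eef_rot: [-90.0, 0.0, -95.6]
ft_force: [-0.3, 0.9, -0.2]
opening: 59.8
(22.75, array([ 517.62, -132.83,  351.09]), array([-90.03,   0.03, -95.57]), array([-0.27,  0.87, -0.16]), 59.7923775877215) [527.87 -83.25]
((633.1525268554688, -82.48782348632812), (104.04551696777344, 76.26624298095703), 89.84925079345703)
housing s,t [[ 594.98 -134.14]
 [ 670.73  -30.97]]
fence front s None
stop t [-158.12 -146.84 -135.45]
end t at s 590 [-133.6   -31.33]
end t at s 610 [-133.74  -31.19]
end t at s 630 [-134.06  -31.05]
end t at s 650 [-133.93  -31.15]
s at t -130 [594.93 670.46]
s at t -110 [594.98 670.48]
s at t -90 [595.06 670.6 ]
s at t -70 [595.11 670.61]
s at t -50 [595.18 670.88]
```

View pics/w9c.png

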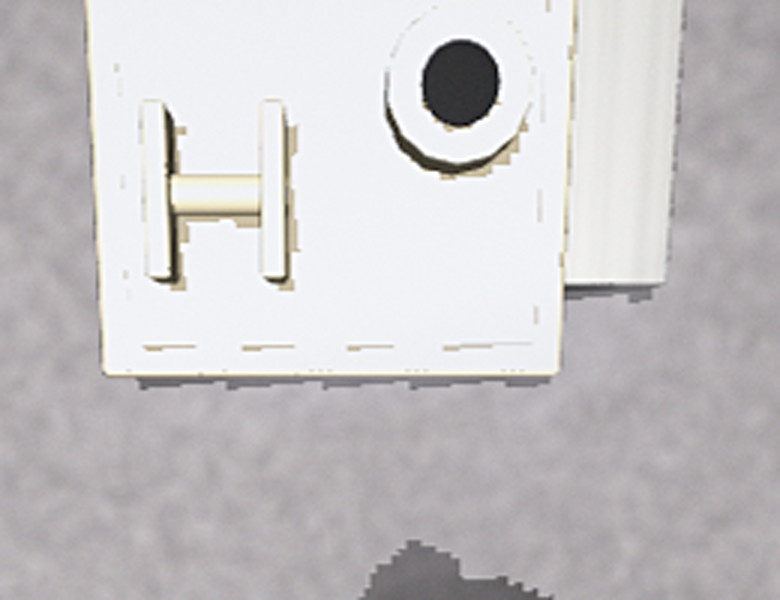

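Near edge is parallel to the fence. The stop seam needs a straight-down look, so I'll move the camera over it.

```bash
python3 -m crank '0.025 0 0.02 0; 0.025 0 0.025 0; 0 0 0 0; 0 0 0 0'; python3 chk.py w10; python3 - <<'E'
import cv2
im=cv2.imread("pics/w10.png"); cv2.imwrite("pics/w10d.png",cv2.resize(im[0:200,200:440],None,fx=3,fy=3,interpolation=cv2.INTER_NEAREST))
E
```

```text
t: 23.3
position: [557.0, -186.8, 350.2]
eef_rot: [-90.2, 0.1, -95.6]
ft_force: [0.8, 0.9, -0.9]
opening: 59.7
(23.3, array([ 557.02, -186.75,  350.21]), array([-90.21,   0.11, -95.58]), array([ 0.75,  0.85, -0.93]), 59.66131336517076) [ 572.19 -133.2 ]
((642.715576171875, -86.18405151367188), (111.43424987792969, 94.66036224365234), 89.8936996459961)
housing s,t [[ 595.59 -140.09]
 [ 687.46  -31.21]]
fence front s [684.95 685.17]
stop t [-158.15 -146.54 -134.91]
end t at s 590 [-134.13  -31.31]
end t at s 610 [-134.17  -31.45]
end t at s 630 [-134.21  -31.29]
end t at s 650 [-134.25  -31.39]
s at t -130 [595.52 684.03]
s at t -110 [595.6  684.14]
s at t -90 [595.74 684.13]
s at t -70 [595.74 684.3 ]
s at t -50 [595.79 684.32]
```

View pics/w10d.png

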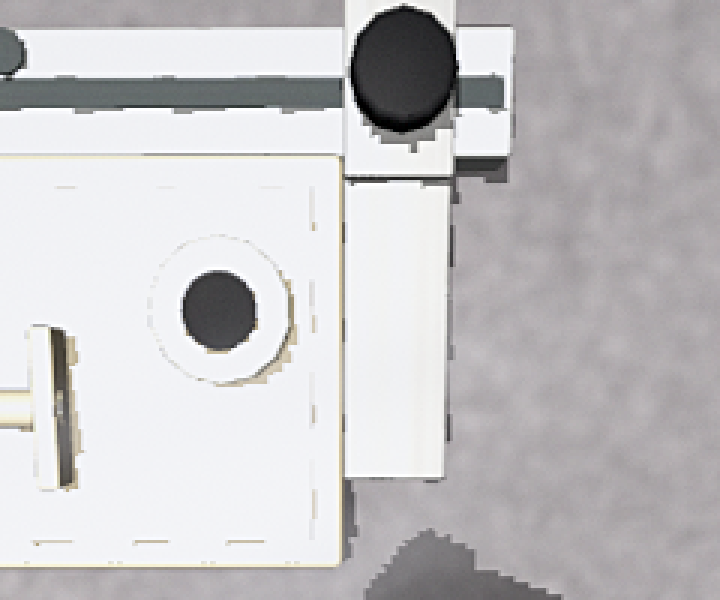

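It looks seated on both: the housing edge is at fence line row ~155 and stop seam col ~343. The near edge shows about 0.2° of slope, matching the tool's own yaw. To let it self-align, I'll nudge each side once more with closed fingers at mid-wall, starting with the end.

```bash
python3 -m crank '-0.046 0 0.023 0; -0.046 0 0.023 0; -0.046 0 0.022 0; 0 0 0 -10; 0 0 0 -10; 0 0 0 -10; 0 0 0 -10; 0 0 0 -10; 0 0 0 -10; 0 0 0 -10; 0 0 0 -10; 0 0 0 -10; 0 0 0 0; 0 0 0 0' 1 20; python3 -c "
from h import *
print(tool(),st(tool()[1]))"
```

```text
t: 25.1
position: [638.3, -55.9, 351.8]
eef_rot: [-90.0, 0.1, -5.7]
ft_force: [0.3, -0.3, 0.3]
opening: -0.2
(25.1, array([638.28637846, -55.91238175, 351.76820997]), array([-8.99881055e+01,  5.17360665e-02, -5.67878311e+00]), array([ 0.32295554, -0.25831252,  0.30658707]), -0.1719457844104219) [640.7130672    4.73929108]
```

```bash
python3 -m crank '0 0.05 0 -0.2; 0 0.055 0 0; 0 0.04 0 0; 0 0.015 0 0; 0 0.008 0 0; 0 0 0 0; 0 0 -0.008 0; 0 0 -0.006 0; 0 0 -0.004 0; 0 0 -0.002 0; 0 0 -0.001 0; 0 0 -0.001 0; 0 0 0 0'; python3 -m crank '0 0 -0.001 0; 0 0 -0.0005 0; 0 0 0 0'
```

```text
t: 26.72
position: [636.6, -78.2, 183.9]
eef_rot: [-90.0, 0.0, -5.4]
ft_force: [0.3, 0.1, -0.2]
opening: -0.0
t: 27.1
position: [636.5, -79.8, 184.0]
eef_rot: [-90.0, 0.0, -5.4]
ft_force: [-1.1, -0.3, -0.5]
opening: 0.3
```

```bash
python3 -m crank '0 0 -0.001 0; 0 0 0 0';  python3 -m crank '0 0 -0.001 0; 0 0 0 0'
```

```text
t: 27.35
position: [636.4, -80.5, 184.0]
eef_rot: [-90.0, 0.0, -5.4]
ft_force: [-0.1, 3.1, 0.3]
opening: 0.1
t: 27.6
position: [636.3, -80.7, 184.0]
eef_rot: [-89.9, 0.0, -5.4]
ft_force: [0.9, 5.4, 1.0]
opening: -0.4
```

```bash
python3 -m crank '0 0 -0.001 0; 0 0 -0.0005 0; 0 0 0 0'; python3 -m crank '0 0 0.005 0; 0 0 0.022 0; 0 -0.055 0 0; 0 -0.06 0 0; 0 -0.052 0 0; -0.048 0 -0.044 0; -0.048 0 -0.045 0; 0 0 0 10; 0 0 0 10; 0 0 0 10; 0 0 0 10; 0 0 0 10; 0 0 0 10; 0 0 0 10; 0 0 0 10; 0 0 0 10; 0 0 0 0; 0 0 0 0'; python3 -c "
from h import *
print(tool()[2],st(tool()[1]))"
```

```text
t: 27.98
position: [636.3, -81.1, 184.0]
eef_rot: [-89.8, 0.0, -5.4]
ft_force: [2.2, 8.8, 0.4]
opening: -0.3
t: 30.22
position: [539.5, -132.0, 351.0]
eef_rot: [-90.0, -0.0, -95.2]
ft_force: [0.0, -0.8, -1.5]
opening: 0.0
[-9.00078182e+01 -2.22915830e-03 -9.51981612e+01] [549.54838753 -80.32080504]
```

Now the near-side nudge (contact expected at tool s ≈ 583).

```bash
python3 -m crank '0.002 0.05 0 0.2; 0 0.055 0 0; 0 0.04 0 0; 0 0.015 0 0; 0 0.007 0 0; 0 0 0 0; 0 0 0.010 0; 0 0 0.009 0; 0 0 0.006 0; 0 0 0.004 0; 0 0 0.002 0; 0 0 0.001 0; 0 0 0 0'; python3 -m crank '0 0 0.001 0; 0 0 0.0005 0; 0 0 0 0'
```

```text
t: 31.85
position: [571.0, -137.5, 183.9]
eef_rot: [-90.0, 0.0, -95.6]
ft_force: [-0.4, -0.2, -0.2]
opening: -0.1
t: 32.22
position: [572.6, -137.6, 184.0]
eef_rot: [-90.0, 0.0, -95.6]
ft_force: [-0.4, 0.5, 0.3]
opening: 0.1
```

```bash
python3 -m crank '0 0 0.001 0; 0 0 0 0';  python3 -m crank '0 0 0.001 0; 0 0 0 0'
```

```text
t: 32.48
position: [573.1, -137.6, 183.9]
eef_rot: [-90.1, 0.0, -95.6]
ft_force: [-1.9, -0.4, 0.7]
opening: -0.1
t: 32.72
position: [573.4, -137.6, 183.8]
eef_rot: [-90.2, 0.0, -95.5]
ft_force: [-4.3, -0.4, 3.0]
opening: -0.1
```

```bash
python3 -m crank '0 0 0.001 0; 0 0 0.001 0; 0 0 0 0'; python3 -m crank '0 0 -0.005 0; 0 0 -0.02 0; 0 -0.03 -0.02 0; 0.02 -0.06 0 0; 0.02 -0.06 0.025 0; 0.012 -0.02 0.025 0; 0 0 0.01 0; 0 0 0 0; 0 0 0 0'; python3 chk.py w11; python3 - <<'E'
from h import *
im=cv2.imread("pics/w11.png"); cv2.imwrite("pics/w11d.png",cv2.resize(im[0:220,180:440],None,fx=2.7,fy=2.7,interpolation=cv2.INTER_NEAREST))
look("scene","s11")
E
```

```text
t: 33.1
position: [574.2, -137.7, 183.7]
eef_rot: [-90.5, 0.1, -95.5]
ft_force: [-8.7, -2.1, 4.6]
opening: 0.1
t: 34.22
position: [583.6, -188.1, 346.2]
eef_rot: [-90.3, 0.1, -95.5]
ft_force: [0.1, 1.0, -0.6]
opening: -0.2
(34.225, array([ 583.56, -188.13,  346.23]), array([-90.28,   0.12, -95.53]), array([ 0.07,  0.99, -0.6 ]), -0.22836728342457605) [ 598.75 -132.07]
((642.5906372070312, -85.98529052734375), (94.12794494628906, 111.30763244628906), 0.11993175745010376)
housing s,t [[ 595.85 -140.13]
 [ 687.42  -31.22]]
fence front s [685.  685.1]
stop t [-158.21 -146.57 -135.01]
end t at s 590 [-134.29  -31.54]
end t at s 610 [-134.29  -31.39]
end t at s 630 [-134.29  -31.4 ]
end t at s 650 [-134.28  -31.33]
s at t -130 [595.87 684.22]
s at t -110 [595.89 684.29]
s at t -90 [595.94 684.34]
s at t -70 [596.03 684.37]
s at t -50 [596.03 684.43]
```

View pics/w11d.png

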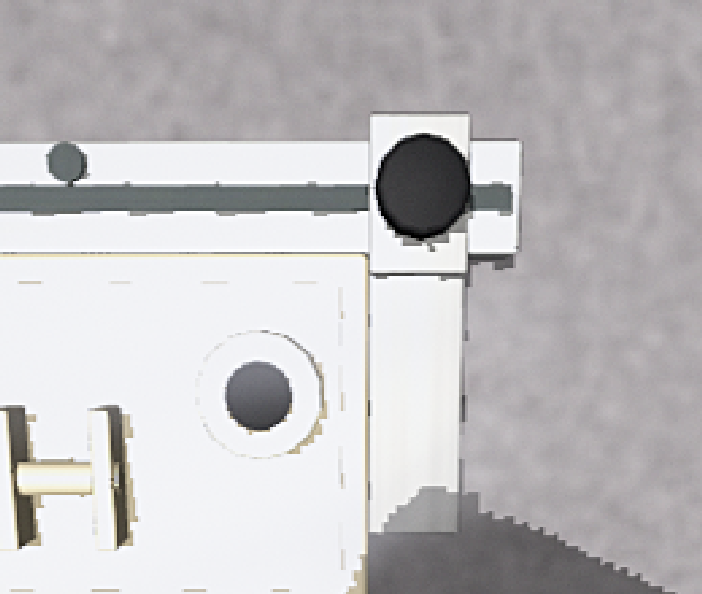

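View pics/s11.png

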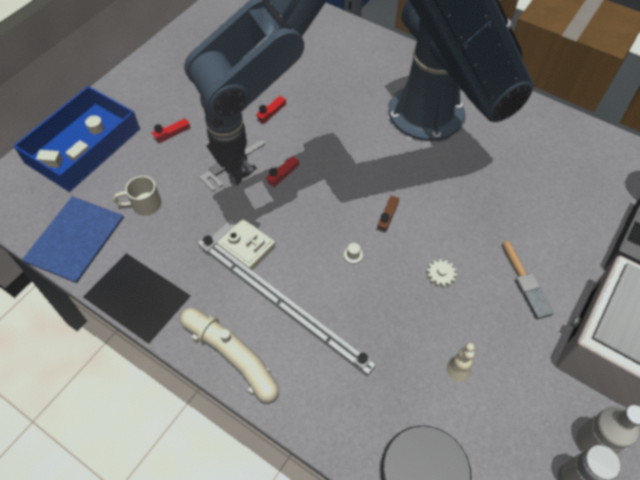

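Housing is seated in the corner: no gap at the fence line (row 253) or the stop seam (col 367), and squareness is within 0.15°. The collar, gear, caliper, brush, cup, tower and look-alikes sit at their original pixels. The arm is clear, so I'm handing in.

```bash
python3 -c "
from plant import r
print(r.sign_off())"
```

```text
the job is handed in; nothing more can be done
None
```

The housing is in the corner, one long side along the fence and one end against the stop, and the job was handed in at about 34 s. I moved it only by pushing on its side walls. Two spread fingers squared it and brought it near the fence, then pushed its end to the stop, then its near side to the fence. I finished with one closed-finger nudge on each of those two walls.

**Last checks:**
- **Fit:** the fence edge measured s ≈ 685.0 mm and the housing's far edge ≈ 684.3 mm. The stop face measured t ≈ -135.0 mm and the housing's end ≈ -134.3 mm. That leaves under 1 mm apparent at each contact, which is about the pixel size, so depth alone can't tell it from zero.
- **Contact:** force rose sharply at both surfaces, to about 8–11 N, so I take both as touching.
- **Squareness:** within about 0.15°.
- **Other things:** by eye, the bystanders and look-alikes sit at their starting pixels in the last scene picture. The arm was clear of everything.

**One disagreement:** a side-camera fit midway through gave a wrong housing size, probably because its selection took in more than the housing. I ignored it and used the wrist and scene cameras.

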